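Refit the fryer's ceramic fuses from the clip strip

ROBOT

A 6-joint arm with a two-finger parallel gripper is mounted at the origin on the work surface. World frame = base frame: x ahead of the robot, y to its left, z up, the work surface at z = 0. Lengths are in m, angles in rad, forces in N, time in s.
With the tool pointing down it reaches from about 0.375 to 0.9 m from the base axis. Payload 3.1 kg.
Tool frame: the origin (TCP) lies midway between the tips of the shut fingers; the grasp point (between the pads) lies 19 mm behind it; z points along the fingers, y is the direction in which the jaws open and shut (so a half turn about z gives the same grasp; the last joint's range is limited). The gripper opens to 85 mm and grips with 20 to 120 N. Pads are 22 mm wide; open, the fingers measure 114 mm over their backs; the gripper's body (76 mm by 85 mm) begins 54 mm behind the grasp point. The pads swing forward as they close: fully open they stand 13 mm farther back than shut.
Start: joints at [1.081, 0.527, 1.433, -0, 1.181, -0.178], TCP at [0.192, 0.595, 0.231] pointing down, gripper open.
Joint ranges: [-3.08, 3.08], [-0.75, 2.2], [0.22, 2.44], [-1.43, 4.57], [0, 2.65], [-2.85, 2.85]. Speed limits (rad/s): [2.79, 2.79, 3.14, 3.14, 3.14, 3.14].

INTERFACE

Orientations are given as a unit quaternion [x, y, z, w].
In Python, from station import manip gives the robot as it stands.
- The arm moves only by the tool servo_tool, never from a script. Its argument "motion" is a list of rows, each a list of 7 numbers: the shift along the tool's x, y, z in mm, then the turn, a rotation vector about the tool's x, y, z in rad, then the opening, from -1 (shut) to 1 (fully open), so that 0 is half open. In form: [[x, y, z, rx, ry, rz, hand], ...]. A call has 1 to 12 rows; each row shifts and turns the pose as measured when the row begins, along the tool's axes as they then stand; what a row does not reach is not made up. A row lasts 1/12 s, in which the tool goes at most 41.7 mm and 7.16 degrees, less where a joint would pass 70% of its speed; a pose out of reach is approached as far as the arm can. A call with a gripper value outside its range is refused whole. The fingers move at their own pace and stop on an object; "grip_force" is the grip in N (left out, the last holds). Time passes only in rows, so rows that do not move let the fingers close. It gives the time, the measured TCP pose, the force and the opening at its end, in the units of the state.
- manip.sense(): the state, without advancing time (a new reading comes with each control period).
- manip.snapshot(name): name is "scene" or "top" or "wrist"; returns a dict with "frame" (420x560x3 uint8, red, green, blue), "mtx" (3x3 intrinsics, pixels), "world_from_camera" (4x4, takes a point from camera to world coordinates). Camera axes: x right, y up, looking along -z (the intrinsics and any distortion apply to the point x, -y, -z); pixel columns grow to the right and rows downward; lengths in m; the calibration is good to about 2 mm. A picture is of the moment at which its call begins. There is no depth.
- manip.sign_off(): hands the job in, once; it reports no verdict.
The state is a dict: "t": time; "q": joint angles; "qd": joint speeds; "tau": joint torques, N m; "tcp_pos": TCP position; "tool_rot": TCP orientation; "force": force on the tool from outside, world axes, zero at the start; "ft_torque": the same for the moment, N m; "finger_gap": opening from 0.0 (shut) to 1.0 (fully open).
Only numpy, scipy, OpenCV 4.12 (cv2) and the standard library are available. Lean on these libraries where they do the work, as an engineer would, in place of code of your own. Each camera call takes 0.05 s, during which the arm holds its last target.

TASK

Pull the three white ceramic fuses out of the sprung clip strip and set each one upright, foot down, fully into the black holder of its own size: the slim fuse in the smallest holder, the medium one in the middle holder, the wide one in the largest. Set the fuses down rather than dropping them, and leave the bare brass dummy plug standing in its clip.

Things in the scene. Friction and masses are not known exactly. Their poses are not given: they have to be found in the camera images.
- strip: Black clip strip fixed on the bench, 60 (x) by 280 mm (y), upper face 10 mm up, 5 mm lips on its long edges; origin: centre of its underside. Clips at y = -99, -33, 33, 99 mm hold 4 upright plugs (3 fuses, 1 dummy, any order). Spring leaves on a plug's +y and -y sides snap into its foot: 3 to 8 N straight up (beside its weight) frees it within 15 mm. Finger room: best at +x and -x of a plug.
- slim_mid (a point): Centre (33 mm above its underside) of the slim fuse: an upright white ceramic cylinder, 66 mm tall, about 60 g (varies by a third); z is its axis, up. The lowest 16 mm is a brass foot, 22 mm across with a groove; above it the straight body, 20 mm in diameter, runs to the top. It starts in a clip of the strip, its underside 10 mm above the bench.
- medium_mid (a point): Centre (33 mm above its underside) of the medium fuse: an upright white ceramic cylinder, 66 mm tall, about 110 g (varies by a third); z is its axis, up. The lowest 16 mm is a brass foot, 22 mm across with a groove; above it the straight body, 30 mm in diameter, runs to the top. It starts in a clip of the strip, its underside 10 mm above the bench.
- wide_mid (a point): Centre (33 mm above its underside) of the wide fuse: an upright white ceramic cylinder, 66 mm tall, about 180 g (varies by a third); z is its axis, up. The lowest 16 mm is a brass foot, 22 mm across with a groove; above it the straight body, 40 mm in diameter, runs to the top. It starts in a clip of the strip, its underside 10 mm above the bench.
- dummy_mid (a point): Centre (24.5 mm above its underside) of the dummy plug: bare brass, 49 mm tall, a thin stem with a six-sided head about 26 mm across. It stands in one of the four clips; not a fuse, it stays there.
- holder_slim: Holder for the slim fuse, fixed on the bench: the smallest of three black round cups, outside 48 mm, bore 38 mm, rim 30 mm above the bench, flat brass floor 6 mm above the bench, a low ear on two sides. Origin: centre of its underside; z up. A seated fuse stands upright on the floor, 42 mm of it above the rim.
- holder_medium: Holder for the medium fuse, fixed on the bench: the middle-sized of three black round cups, outside 58 mm, bore 48 mm, rim 30 mm above the bench, flat brass floor 6 mm above the bench, a low ear on two sides. Origin: centre of its underside; z up. A seated fuse stands upright on the floor, 42 mm of it above the rim.
- holder_wide: Holder for the wide fuse, fixed on the bench: the largest of three black round cups, outside 68 mm, bore 58 mm, rim 30 mm above the bench, flat brass floor 6 mm above the bench, a low ear on two sides. Origin: centre of its underside; z up. A seated fuse stands upright on the floor, 42 mm of it above the rim.
There are look-alikes about, which are no part of the job. Leave any green, pink or turquoise look-alike of the part that bears wide_mid alone.

How it is judged:
At the end, for the whole second after the job is handed in: Each fuse stands on the floor of the holder of its own size: its centre within 12 mm of the holder's axis and 35 to 43 mm above the bench (39 when seated), within 0.15 rad of upright, at rest (under 0.02 m/s); the brass dummy's centre is within 15 mm of where it started (horizontal distance between slim_mid and holder_slim below 0.012 m and z of slim_mid in the frame of holder_slim between 0.035 and 0.043 m and angle between each of slim_mid, medium_mid, wide_mid's own z axis and vertical below 0.15 rad and linear speed of each of slim, medium, wide below 0.02 m/s and horizontal distance between medium_mid and holder_medium below 0.012 m and z of medium_mid in the frame of holder_medium between 0.035 and 0.043 m and horizontal distance between wide_mid and holder_wide below 0.012 m and z of wide_mid in the frame of holder_wide between 0.035 and 0.043 m and distance of dummy_mid from where it was at the start of the episode below 0.015 m); the robot touches nothing.
It fails at once if the slim fuse is dropped (falls free faster than 0.8 m/s, a fall of over 3 cm) (contact force between slim and the fingers below 0.02 N and linear speed of slim above 0.8 m/s).
It fails at once if the medium fuse is dropped (falls free faster than 0.8 m/s, a fall of over 3 cm) (contact force between medium and the fingers below 0.02 N and linear speed of medium above 0.8 m/s).
It fails at once if the wide fuse is dropped (falls free faster than 0.8 m/s, a fall of over 3 cm) (contact force between wide and the fingers below 0.02 N and linear speed of wide above 0.8 m/s).
It fails at once if the brass dummy is pulled from its clip or knocked over (distance of dummy_mid from where it was at the start of the episode above 0.02 m).
It also fails if it takes over 77 s, if anything falls off the work surface, if the arm or the gripper's body presses on something with over 40 N, if the wrist force passes 120 N, or if a joint passes its speed limit or range.

## Working session

There is one attempt and no reset: what is moved stays moved. The work goes in short steps, Python scripts to look and compute and a tool call to move; the robot and the scene stay as the last step left them, time stands still between calls to the robot, and variables do not carry over. Pictures are saved under pics/ and viewed, and the job is handed in when it is done.

Besides the shell and the picture viewer there is one more tool, called after "Emit:" by a JSON object that holds its "name" and its "arguments", one argument or row to a line. servo_tool: Moves the arm, as the interface text tells. Its arguments: {"type":"object","properties":{"motion":{"type":"array"},"grip_force":{"type":"number"}},"required":["motion"]}

```bash
mkdir -p pics
cat > h.py <<'E'
from station import manip
import cv2, numpy as np
def snap(n,f):
    s=manip.snapshot(n); cv2.imwrite('pics/'+f,cv2.cvtColor(s['frame'],cv2.COLOR_RGB2BGR)); np.savez('pics/'+f+'.npz',frame=s['frame'],mtx=s['mtx'],T=s['world_from_camera']); return s
def load(f): return np.load('pics/'+f+'.npz')
def ray(s,u,v):
    K=s['mtx'];T=s['T']
    d=np.linalg.inv(K)@[u,v,1]; d=np.array([d[0],-d[1],-d[2]])
    return T[:3,3],T[:3,:3]@d
def plane(s,u,v,z):
    o,d=ray(s,u,v); return o+d*(z-o[2])/d[2]
def proj(s,p):
    c=np.linalg.inv(s['T'])@np.append(p,1); q=s['mtx']@[c[0],-c[1],-c[2]]; return q[:2]/q[2]
E
python3 - <<'E'
from h import *
for n in['scene','top','wrist']:
    s=snap(n,n+'0.png'); print(n,s['mtx'].round(1).tolist(),s['world_from_camera'].round(3).tolist(),[k for k in s])
print(manip.sense())
E
```

```text
scene [[431.5, 0.0, 280.6], [0.0, 431.5, 205.3], [0.0, 0.0, 1.0]] [[-0.266, -0.643, 0.718, 1.168], [0.964, -0.178, 0.198, 0.181], [0.0, 0.745, 0.667, 0.668], [0.0, 0.0, 0.0, 1.0]] ['frame', 'mtx', 'world_from_camera']
top [[489.1, 0.0, 277.5], [0.0, 489.1, 210.3], [0.0, 0.0, 1.0]] [[0.015, 0.989, -0.146, 0.409], [-1.0, 0.018, 0.017, 0.013], [0.019, 0.146, 0.989, 1.116], [0.0, 0.0, 0.0, 1.0]] ['frame', 'mtx', 'world_from_camera']
wrist [[349.0, 0.0, 276.6], [0.0, 349.0, 204.1], [0.0, 0.0, 1.0]] [[0.307, -0.917, -0.253, 0.129], [0.952, 0.295, 0.084, 0.616], [-0.002, -0.267, 0.964, 0.374], [0.0, 0.0, 0.0, 1.0]] ['frame', 'mtx', 'world_from_camera']
{'t': 0.15, 'q': array([ 1.08050247e+00,  5.28296860e-01,  1.43360817e+00,  4.40285808e-05,
        1.18139298e+00, -1.78504911e-01]), 'qd': array([-0.00074976, -0.00272298, -0.00169783,  0.00017867, -0.00052176,
        0.00075873]), 'tau': array([ 1.10605903e-03, -4.42741549e+01, -1.78275740e+01, -2.11690872e-04,
        5.59238135e-03,  2.66550353e-05]), 'tcp_pos': array([0.19142854, 0.59438972, 0.23053117]), 'tool_rot': array([ 1.55272006e-01,  9.87871387e-01, -7.98765485e-04, -2.99082296e-04]), 'force': array([-0.0231277 ,  0.03141549, -0.5558652 ]), 'ft_torque': array([-0.02275415, -0.05993741, -0.01990895]), 'finger_gap': 0.9973161536710062}
```

View pics/scene0.png

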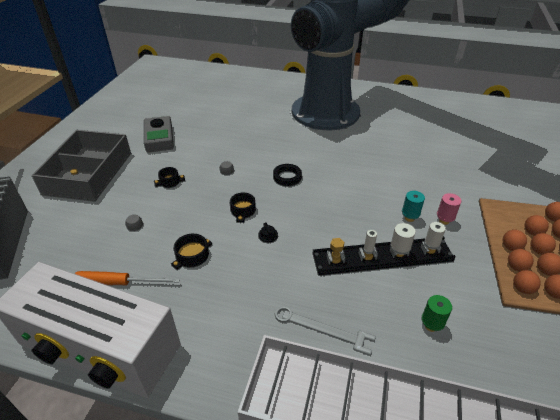

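View pics/top0.png

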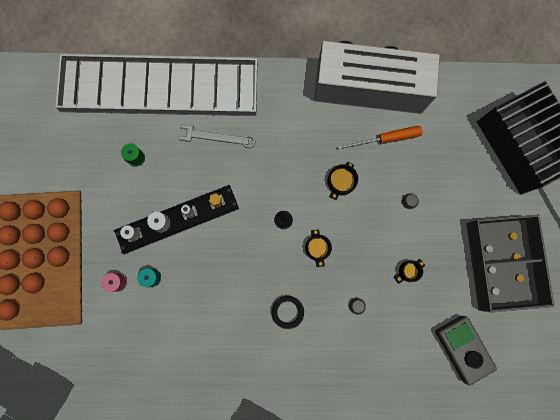

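View pics/wrist0.png

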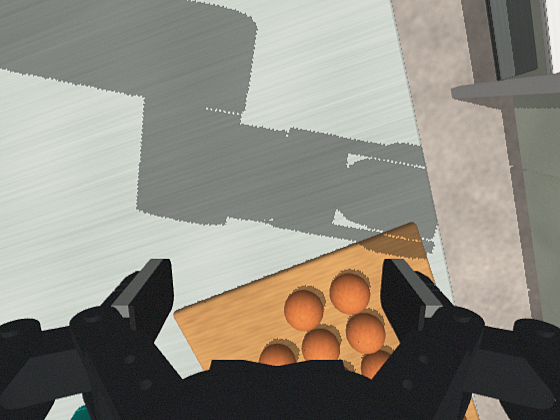

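Top view: the strip runs from (118,240) to (235,197). Plugs, left to right: a medium white (129,233), a wide white (157,221), a slim white (188,211) and brass (216,200). The holders by cup size look like wide (342,180), medium (318,247) and slim (409,271). The look-alikes are green (131,154), pink (114,281) and turquoise (148,277), plus a black ring at (287,311). I'll enlarge to confirm.

Run:
```python
from h import *
t=cv2.imread('pics/top0.png'); s=cv2.imread('pics/scene0.png')
a=cv2.resize(t[170:270,100:250],(600,400),interpolation=cv2.INTER_CUBIC)
cv2.imwrite('pics/c1.png',a)
cv2.imwrite('pics/c2.png',cv2.resize(t[150:300,290:440],(600,600),interpolation=cv2.INTER_CUBIC))
cv2.imwrite('pics/c3.png',cv2.resize(s[210:280,305:465],(800,350),interpolation=cv2.INTER_CUBIC))
```

```text
(no output)
```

View pics/c1.png

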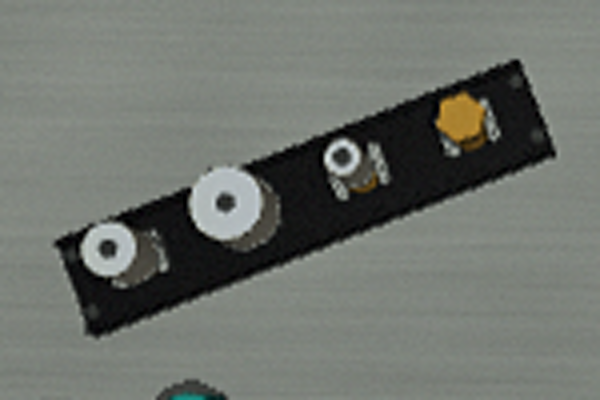

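View pics/c2.png

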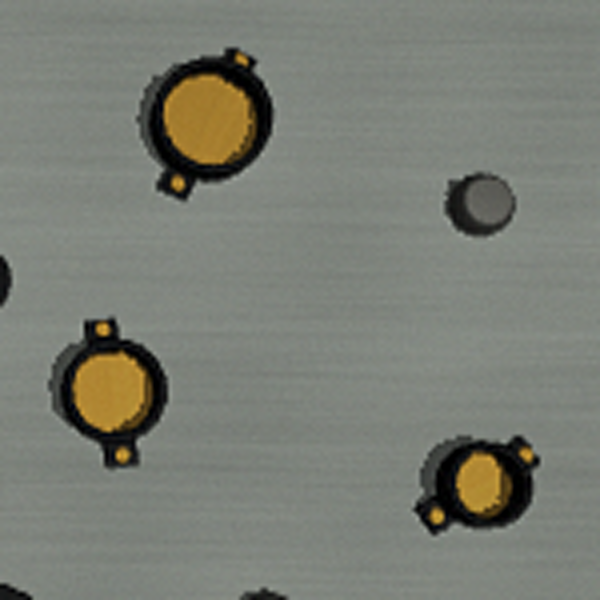

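View pics/c3.png

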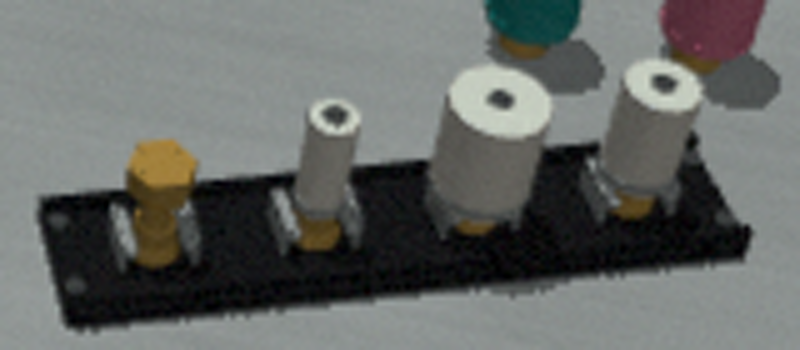

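The crops confirm the strip order, far end first: medium, wide, slim, dummy. Now I'll measure from both views.

Run:
```python
from h import *
for n,th,pl,hol,in [('top',0,[('med',129,233),('wide',157,221),('slim',188,211-4)],[('Hw',342,180,40),('Hm',318,247,36),('Hs',409,271,34)]),
 ('scene',0,[('med',436,229),('wide',404,232),('slim',371,234)],[('Hw',191,250,45),('Hm',243,206,36),('Hs',169,177,34)])]:
    s=load(n+'0.png'); im=s['frame'].astype(int); mx=im.max(2); mn=im.min(2)
    for nm,u,v in pl:
        w=im[v-20:v+20,u-20:u+20].min(2)
        print(n,nm,'max',w.max(),end=' ')
        m=((mn>(0.80*w.max()))&(mx-mn<25)).astype(np.uint8)
        k=np.zeros_like(m);k[v-22:v+22,u-22:u+22]=1;m*=k
        N,L,st,c=cv2.connectedComponentsWithStats(m)
        i=min([i for i in range(1,N) if st[i,4]>40],key=lambda i:np.hypot(*(c[i]-[u,v])))
        cs,_=cv2.findContours((L==i).astype(np.uint8),cv2.RETR_EXTERNAL,cv2.CHAIN_APPROX_NONE)
        e=cv2.fitEllipse(cs[0]); p=plane(s,*e[0],.076); mmm=np.mean(plane(s,e[0][0]+1,e[0][1],.076)-p)
        d=np.linalg.norm(plane(s,e[0][0]+1,e[0][1],.076)-p)*1e3
        print(np.round(e[0],1),'axes mm',np.round((np.array(e[1])+1)*d,1),'pos',p.round(4))
    for nm,u,v,r in hol:
        m=((mx<70)).astype(np.uint8)
        b=((im[...,0]-im[...,2]>50)).astype(np.uint8)
        for lab,mm,z in(('brass',b,.006),):
            k=np.zeros_like(mm);k[v-r//2:v+r//2,u-r//2:u+r//2]=1;mm=mm*k
            N,L,st,c=cv2.connectedComponentsWithStats(mm)
            i=1+np.argmax(st[1:,4])
            cs,_=cv2.findContours((L==i).astype(np.uint8),cv2.RETR_EXTERNAL,cv2.CHAIN_APPROX_NONE)
            e=cv2.fitEllipse(cs[0]);d=np.linalg.norm(plane(s,e[0][0]+1,e[0][1],z)-plane(s,*e[0],z))*1e3
            print(n,nm,lab,np.round(e[0],1),np.round((np.array(e[1])+1)*d,1),plane(s,*e[0],z).round(4))
        # ears
            for i in range(1,N): print('   comp',st[i,4],c[i].round(1),plane(s,*c[i],.006).round(4))
```

```text
top med max 191 [126.8 231.9] axes mm [27.1 28.7] pos [0.5106 0.3144 0.076 ]
top wide max 192 [156.  220.3] axes mm [37.2 38.5] pos [0.5365 0.2542 0.076 ]
top slim max 194 Traceback (most recent call last):
  File "<stdin>", line 11, in <module>
ValueError: min() iterable argument is empty
```

Run:
```python
from h import *
t=cv2.imread('pics/scene0.png')
cv2.imwrite('pics/c4.png',cv2.resize(t[155:275,145:265],(720,720)[:2] and (600,600),interpolation=cv2.INTER_CUBIC))
s=load('top0.png')
# strip corners top
im=s['frame'].astype(int)
m=((im.max(2)<60)).astype(np.uint8); k=np.zeros_like(m);k[180:258,105:245]=1
m=cv2.morphologyEx(m*k,cv2.MORPH_CLOSE,np.ones((9,9),np.uint8))
cs,_=cv2.findContours(m,cv2.RETR_EXTERNAL,cv2.CHAIN_APPROX_NONE);c=max(cs,key=cv2.contourArea)
r=cv2.minAreaRect(c);b=cv2.boxPoints(r);print(r)
P=[plane(s,*q,.012) for q in b];print(np.round(P,4)); print([np.linalg.norm(P[i]-P[i-1]).round(4) for i in range(4)],np.mean(P,0))
```

```text
((176.0220947265625, 218.91986083984375), (26.459932327270508, 124.7539291381836), 68.5522689819336)
[[0.522  0.364  0.012 ]
 [0.6317 0.1059 0.012 ]
 [0.5749 0.0822 0.012 ]
 [0.467  0.339  0.012 ]]
[np.float64(0.0604), np.float64(0.2804), np.float64(0.0615), np.float64(0.2785)] [0.54890889 0.22280039 0.012     ]
```

View pics/c4.png

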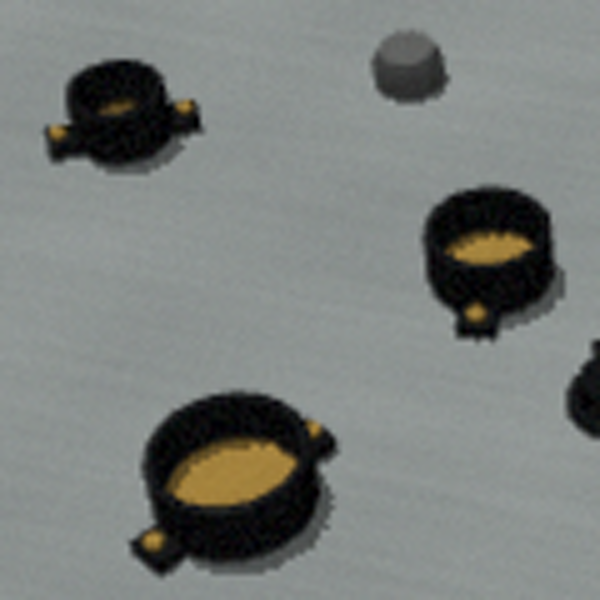

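Run:
```python
from h import *
for n,pl,hol,in [('top',[('med',129,233),('wide',157,221),('slim',186,209)],[('Hw',342,180,44),('Hm',318,247,44),('Hs',409,271,38)]),
 ('scene',[('med',436,229),('wide',404,232),('slim',372,234)],[('Hw',191,250,52),('Hm',243,206,44),('Hs',169,177,38)])]:
    s=load(n+'0.png'); im=s['frame'].astype(int); mx=im.max(2); mn=im.min(2)
    for nm,u,v in pl:
        w=im[v-20:v+20,u-20:u+20].min(2)
        m=((mn>(0.78*w.max()))&(mx-mn<25)).astype(np.uint8)
        k=np.zeros_like(m);k[v-22:v+22,u-22:u+22]=1;m*=k
        N,L,st,c=cv2.connectedComponentsWithStats(m)
        i=min([i for i in range(1,N) if st[i,4]>15],key=lambda i:np.hypot(*(c[i]-[u,v])))
        cs,_=cv2.findContours((L==i).astype(np.uint8),cv2.RETR_EXTERNAL,cv2.CHAIN_APPROX_NONE)
        e=cv2.fitEllipse(cs[0]); p=plane(s,*e[0],.076)
        d=np.linalg.norm(plane(s,e[0][0]+1,e[0][1],.076)-p)*1e3
        print(n,nm,np.round(e[0],1),'axes mm',np.round((np.array(e[1])+1)*d,1),'pos',p.round(4))
    for nm,u,v,r in hol:
        b=((im[...,0]-im[...,2]>45)).astype(np.uint8)
        k=np.zeros_like(b);k[v-r//2:v+r//2,u-r//2:u+r//2]=1;b=b*k
        N,L,st,c=cv2.connectedComponentsWithStats(b)
        i=1+np.argmax(st[1:,4])
        for i in range(1,N):
            if st[i,4]>2: print(n,nm,'   comp',st[i,4],c[i].round(1),'z6',plane(s,*c[i],.006).round(4),'z10',plane(s,*c[i],.01).round(4))
```

```text
top med [126.9 231.9] axes mm [27. 29.] pos [0.5107 0.3144 0.076 ]
top wide [155.9 220.3] axes mm [37.6 38.5] pos [0.5365 0.2543 0.076 ]
top slim [185. 209.] axes mm [17.8 19.5] pos [0.562  0.1935 0.076 ]
top Hw    comp 9 [350.  164.3] z6 [ 0.6845 -0.1734  0.006 ] z10 [ 0.6835 -0.1727  0.01  ]
top Hw    comp 414 [342.  179.4] z6 [ 0.6484 -0.1545  0.006 ] z10 [ 0.6475 -0.1539  0.01  ]
top Hw    comp 11 [334.1 195.4] z6 [ 0.6103 -0.1361  0.006 ] z10 [ 0.6096 -0.1355  0.01  ]
top Hm    comp 12 [315.2 231.7] z6 [ 0.5253 -0.0928  0.006 ] z10 [ 0.5249 -0.0924  0.01  ]
top Hm    comp 318 [317.5 247.4] z6 [ 0.4894 -0.0981  0.006 ] z10 [ 0.4891 -0.0977  0.01  ]
top Hm    comp 12 [320.2 263.3] z6 [ 0.4536 -0.1044  0.006 ] z10 [ 0.4534 -0.104   0.01  ]
top Hs    comp 168 [410.2 270.7] z6 [ 0.4402 -0.3085  0.006 ] z10 [ 0.4401 -0.3074  0.01  ]
top Hs    comp 11 [421.1 263.4] z6 [ 0.4571 -0.3338  0.006 ] z10 [ 0.457  -0.3326  0.01  ]
top Hs    comp 13 [398.6 278.6] z6 [ 0.422  -0.2818  0.006 ] z10 [ 0.422  -0.2807  0.01  ]
scene med [437.  226.4] axes mm [19.7 31.2] pos [0.5093 0.3155 0.076 ]
sce
[... 181 characters left out ...]
6032 -0.1354  0.006 ] z10 [ 0.6067 -0.1335  0.01  ]
scene Hw    comp 243 [190.9 249.2] z6 [ 0.6361 -0.1582  0.006 ] z10 [ 0.6393 -0.1562  0.01  ]
scene Hw    comp 13 [175.4 262.6] z6 [ 0.6777 -0.1732  0.006 ] z10 [ 0.6807 -0.1711  0.01  ]
scene Hm    comp 75 [242.5 204.3] z6 [ 0.4757 -0.1015  0.006 ] z10 [ 0.4799 -0.0998  0.01  ]
scene Hm    comp 10 [239.8 217. ] z6 [ 0.5177 -0.0932  0.006 ] z10 [ 0.5217 -0.0916  0.01  ]
scene Hs    comp 7 [181.3 176. ] z6 [ 0.4162 -0.2832  0.006 ] z10 [ 0.4207 -0.2804  0.01  ]
scene Hs    comp 5 [168.4 176.2] z6 [ 0.4254 -0.3138  0.006 ] z10 [ 0.4299 -0.3108  0.01  ]
scene Hs    comp 8 [155.9 180.9] z6 [ 0.4506 -0.335   0.006 ] z10 [ 0.4549 -0.3319  0.01  ]
```

Both views agree to about 1.5 mm, and the fuses sit on the strip's clip pitch as they should. From these I take:

| Item | Position (m) |
|---|---|
| Medium fuse | (.510, .315) |
| Wide fuse | (.536, .2547) |
| Slim fuse | (.5615, .194) |
| Holder wide | (.6465, -.153) |
| Holder medium | (.489, -.098) |
| Holder slim | (.4395, -.306) |

I'll grip across the strip, with tool y along (.92, .39).

```bash
cat >> h.py <<'E'
from scipy.spatial.transform import Rotation as Ro
YD=np.array([.92,.391,0]);YD/=np.linalg.norm(YD)
def delta(x,y,z,yd=YD):
    s=manip.sense();R=Ro.from_quat(s['tool_rot']);M=R.as_matrix()
    yd=np.array(yd,float)
    if M[:,1]@yd<0: yd=-yd
    zt=np.array([0,0,-1.]);T=np.stack([np.cross(yd,zt),yd,zt],1)
    rv=(R.inv()*Ro.from_matrix(T)).as_rotvec()
    d=M.T@(np.array([x,y,z])-s['tcp_pos'])*1e3
    d2=T.T@(np.array([x,y,z])-s['tcp_pos'])*1e3
    print('t',round(s['t'],2),'tcp',s['tcp_pos'].round(4),'gap',round(s['finger_gap'],3),'F',s['force'].round(1),'q',s['q'].round(2))
    print('shift mm now',d.round(1),'after turn',d2.round(1),'rotvec',rv.round(3))
E
python3 -c "
from h import *
delta(.536,.2547,.135)"
```

```text
t 0.15 tcp [0.1914 0.5944 0.2305] gap 0.997 F [-0.   0.  -0.6] q [ 1.08  0.53  1.43  0.    1.18 -0.18]
shift mm now [-432.2 -217.4   95.7] after turn [-447.4  184.3   95.5] rotvec [-0.002  0.     0.857]
```

Emit:
{"name": "servo_tool", "arguments": {
  "motion": [
    [-36, -18, 6, 0, 0, 0, 1],
    [-36, -18, 6, 0, 0, 0, 1],
    [-36, -18, 6, 0, 0, 0, 1],
    [-36, -18, 6, 0, 0, 0, 1],
    [-36, -18, 6, 0, 0, 0, 1],
    [-36, -18, 6, 0, 0, 0, 1],
    [-36, -18, 6, 0, 0, 0, 1],
    [-36, -18, 6, 0, 0, 0, 1],
    [-36, -18, 6, 0, 0, 0, 1],
    [-36, -18, 6, 0, 0, 0, 1],
    [-36, -18, 6, 0, 0, 0, 1],
    [-36, -18, 6, 0, 0, 0, 1]
  ],
  "grip_force": 60
}}

```text
t: 1.15
tcp_pos: [0.5407, 0.2557, 0.1535]
tool_rot: [0.147, 0.989, 0.002, -0.002]
force: [1.7, 1.6, -0.4]
finger_gap: 1.001
```

Emit:
{"name": "servo_tool", "arguments": {
  "motion": [
    [0, 0, 0, 0, 0, 0.107, 1],
    [0, 0, 0, 0, 0, 0.107, 1],
    [0, 0, 0, 0, 0, 0.107, 1],
    [0, 0, 0, 0, 0, 0.107, 1],
    [0, 0, 0, 0, 0, 0.107, 1],
    [0, 0, 0, 0, 0, 0.107, 1],
    [0, 0, 0, 0, 0, 0.107, 1],
    [0, 0, 0, 0, 0, 0.107, 1]
  ]
}}

```text
t: 1.82
tcp_pos: [0.5492, 0.2443, 0.1484]
tool_rot: [0.567, 0.823, -0.001, -0.003]
force: [-0.6, -1.1, 0.8]
finger_gap: 0.999
```

```bash
python3 -c "
from h import *
delta(.536,.2547,.135)"
```

```text
t 1.82 tcp [0.5492 0.2443 0.1484] gap 0.999 F [-0.6 -1.1  0.8] q [ 0.23  0.6   1.57  0.    0.98 -0.13]
shift mm now [14.4 -8.5 13.5] after turn [14.8 -8.1 13.4] rotvec [-0.005 -0.003 -0.038]
```

Emit:
{"name": "servo_tool", "arguments": {
  "motion": [
    [7, -4, 6, -0.005, -0.003, -0.038, 1],
    [7, -4, 6, 0, 0, 0, 1],
    [0, 0, 0, 0, 0, 0, 1],
    [0, 0, 0, 0, 0, 0, 1]
  ]
}}

```text
t: 2.15
tcp_pos: [0.5358, 0.2543, 0.135]
tool_rot: [0.553, 0.833, -0.0, -0.0]
force: [-0.2, -0.8, -0.0]
finger_gap: 1.002
```

```bash
python3 -c "
from h import *
delta(.536,.2547,.037)
s=snap('wrist','w1.png')
s=load('w1.png')
for p in [(.51,.315),(.536,.2547),(.5615,.194)]: print(proj(s,[*p,.076]).round(1))"
```

```text
t 2.15 tcp [0.5358 0.2543 0.135 ] gap 1.002 F [-0.2 -0.8 -0. ] q [ 0.25  0.61  1.6  -0.    0.93 -0.14]
shift mm now [ 0.3  0.4 98. ] after turn [ 0.3  0.3 98. ] rotvec [-0.001 -0.    -0.004]
[273.  109.8]
[274.3 221.3]
[274.4 316.1]
```

View pics/w1.png

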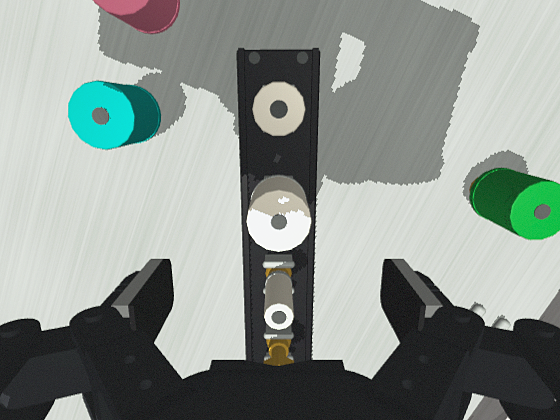

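The wrist view shows the fuse holes at (278,109), (278,222) and (279,317), and the jaw pads symmetric about column 278. The jaws are centred on the wide fuse, so I'm descending and gripping.

Emit:
{"name": "servo_tool", "arguments": {
  "motion": [
    [0, 0, 16, 0, 0, 0, 1],
    [0, 0, 16, 0, 0, 0, 1],
    [0, 0, 16, 0, 0, 0, 1],
    [0, 0, 16, 0, 0, 0, 1],
    [0, 0, 16, 0, 0, 0, 1],
    [0, 0, 12, 0, 0, 0, 1],
    [0, 0, 5, 0, 0, 0, 1],
    [0, 0, 0, 0, 0, 0, 1]
  ]
}}

```text
t: 2.87
tcp_pos: [0.5415, 0.2547, 0.0369]
tool_rot: [0.554, 0.833, 0.003, 0.003]
force: [-0.1, -0.1, 0.1]
finger_gap: 1.0
```

```bash
python3 -c "
from h import *
delta(.536,.2547,.037)"
```

```text
t 2.87 tcp [0.5415 0.2547 0.0369] gap 1.0 F [-0.1 -0.1  0.1] q [ 0.25  0.76  1.64 -0.    0.73 -0.14]
shift mm now [ 2.1 -5.1 -0.1] after turn [ 2.1 -5.  -0.1] rotvec [ 0.009  0.002 -0.005]
```

Emit:
{"name": "servo_tool", "arguments": {
  "motion": [
    [2, -5, 0, 0.009, 0.002, -0.005, 1],
    [0, 0, 0, 0, 0, 0, 1]
  ]
}}

```text
t: 3.03
tcp_pos: [0.5362, 0.2546, 0.0372]
tool_rot: [0.552, 0.834, -0.0, -0.0]
force: [-0.9, 0.2, 1.0]
finger_gap: 1.0
```

Emit:
{"name": "servo_tool", "arguments": {
  "motion": [
    [0, 0, 0, 0, 0, 0, -0.2],
    [0, 0, 0, 0, 0, 0, -1],
    [0, 0, 0, 0, 0, 0, -1],
    [0, 0, 0, 0, 0, 0, -1],
    [0, 0, 0, 0, 0, 0, -1],
    [0, 0, 0, 0, 0, 0, -1],
    [0, 0, 0, 0, 0, 0, -1],
    [0, 0, 0, 0, 0, 0, -1]
  ]
}}

```text
t: 3.7
tcp_pos: [0.5374, 0.2552, 0.0403]
tool_rot: [0.552, 0.834, 0.002, 0.001]
force: [0.1, -0.5, -0.8]
finger_gap: 0.452
```

```bash
python3 -c "
from h import *
delta(.536,.2547,.037)"
```

```text
t 3.7 tcp [0.5374 0.2552 0.0403] gap 0.452 F [ 0.1 -0.5 -0.8] q [ 0.26  0.75  1.65  0.    0.74 -0.15]
shift mm now [ 0.1 -1.5  3.3] after turn [ 0.1 -1.5  3.3] rotvec [0.004 0.    0.001]
```

Emit:
{"name": "servo_tool", "arguments": {
  "motion": [
    [0, 0, -6, 0, 0, 0, -1],
    [0, 0, -6, 0, 0, 0, -1],
    [0, 0, -6, 0, 0, 0, -1],
    [0, 0, -8, 0, 0, 0, -1],
    [0, 0, -10, 0, 0, 0, -1],
    [0, 0, -12, 0, 0, 0, -1],
    [0, 0, -15, 0, 0, 0, -1],
    [0, 0, -15, 0, 0, 0, -1],
    [0, 0, -12, 0, 0, 0, -1],
    [0, 0, -6, 0, 0, 0, -1],
    [0, 0, 0, 0, 0, 0, -1],
    [0, 0, 0, 0, 0, 0, -1]
  ]
}}

```text
t: 4.7
tcp_pos: [0.5369, 0.2551, 0.1481]
tool_rot: [0.551, 0.834, 0.003, 0.002]
force: [0.8, 0.2, -3.0]
finger_gap: 0.453
```

```bash
python3 -c "
from h import *
delta(.6465,-.153,.13)
snap('scene','s1.png')
snap('wrist','w2.png')"
```

```text
t 4.7 tcp [0.5369 0.2551 0.1481] gap 0.453 F [ 0.8  0.2 -3. ] q [ 0.26  0.59  1.59  0.    0.95 -0.15]
shift mm now [-418.4  -59.1   17.9] after turn [-418.5  -58.7   18.1] rotvec [0.007 0.001 0.001]
```

View pics/s1.png

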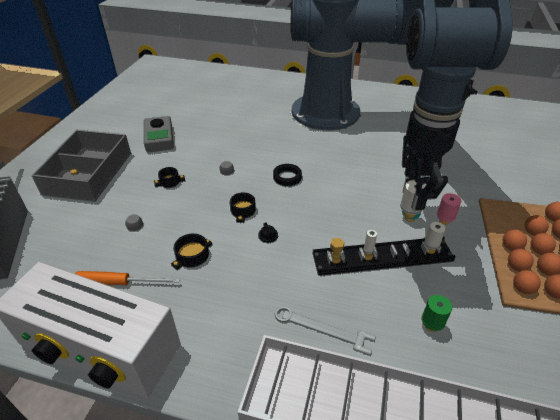

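View pics/w2.png

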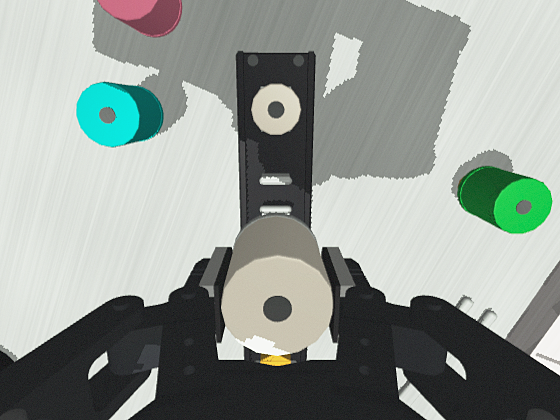

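The wide fuse is out and upright in the jaws, and its clip at about (400,252) in the scene view is empty. Carrying it to the wide holder.

Emit:
{"name": "servo_tool", "arguments": {
  "motion": [
    [-15, -2, 0, 0.004, 0, 0, -1],
    [-32, -5, 0, 0, 0, 0, -1],
    [-38, -5.5, 0, 0, 0, 0, -1],
    [-38, -5.5, 0, 0, 0, 0, -1],
    [-38, -5.5, 0, 0, 0, 0, -1],
    [-38, -5.5, 0, 0, 0, 0, -1],
    [-38, -5.5, 0, 0, 0, 0, -1],
    [-38, -5.5, 0, 0, 0, 0, -1],
    [-38, -5.5, 0, 0, 0, 0, -1],
    [-38, -5.5, 0, 0, 0, 0, -1],
    [-32, -5, 0, 0, 0, 0, -1],
    [-18, -3, 0, 0, 0, 0, -1]
  ]
}}

```text
t: 5.8
tcp_pos: [0.6368, -0.1479, 0.1318]
tool_rot: [0.547, 0.837, -0.004, -0.01]
force: [0.9, -0.1, -2.9]
finger_gap: 0.454
```

```bash
python3 -c "
from h import *
delta(.6465,-.153,.1)"
```

```text
t 5.8 tcp [ 0.6368 -0.1479  0.1318] gap 0.454 F [ 0.9 -0.1 -2.9] q [-0.4   0.69  1.42 -0.    1.05 -0.81]
shift mm now [-9.   7.4 31.6] after turn [-8.5  7.  31.8] rotvec [-0.018 -0.013  0.012]
```

Emit:
{"name": "servo_tool", "arguments": {
  "motion": [
    [-4, 4, 8, -0.018, -0.013, 0.012, -1],
    [-4, 3, 12, 0, 0, 0, -1],
    [0, 0, 8, 0, 0, 0, -1],
    [0, 0, 0, 0, 0, 0, -1],
    [0, 0, 0, 0, 0, 0, -1]
  ]
}}

```text
t: 6.22
tcp_pos: [0.645, -0.159, 0.0958]
tool_rot: [0.555, 0.832, -0.001, -0.003]
force: [1.1, -0.9, -3.0]
finger_gap: 0.451
```

```bash
python3 -c "
from h import *
delta(.6465,-.153,.1)
snap('wrist','w3.png')
snap('top','t3.png')
s=load('w3.png');print(proj(s,[.6465,-.153,.03]),proj(s,[.6465,-.153,.006]))"
```

```text
t 6.22 tcp [ 0.645  -0.159   0.0958] gap 0.451 F [ 1.1 -0.9 -3. ] q [-0.41  0.74  1.43 -0.    0.98 -0.8 ]
shift mm now [ 5.   3.7 -4.2] after turn [ 4.9  3.7 -4.2] rotvec [-0.006 -0.004 -0.008]
[280.14298578 211.18411845] [279.99470321 201.35522559]
```

View pics/w3.png

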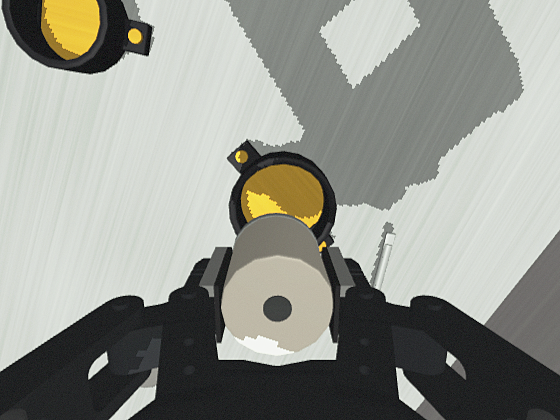

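View pics/t3.png

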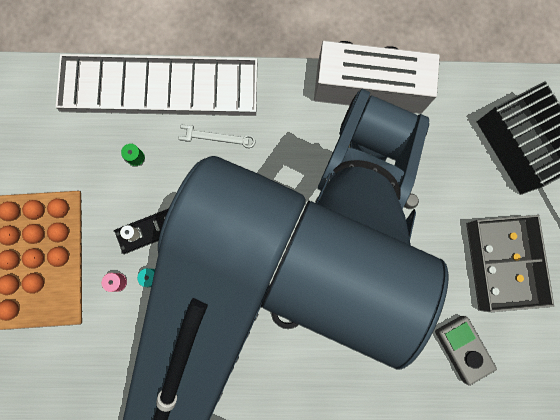

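The cup's ears are at (241,156) and (322,243), so their midpoint is about 4 px above the projection. I'm moving the wide holder estimate to (.6455, -.151), which also matches the scene view.

```bash
python3 -c "
from h import *
delta(.6455,-.151,.037)"
```

```text
t 6.32 tcp [ 0.6449 -0.1585  0.0964] gap 0.452 F [ 0.1  0.3 -2.8] q [-0.41  0.74  1.43 -0.    0.98 -0.8 ]
shift mm now [ 6.5  3.7 59.4] after turn [ 6.7  3.5 59.4] rotvec [-0.005 -0.004 -0.007]
```

Emit:
{"name": "servo_tool", "arguments": {
  "motion": [
    [6.5, 3.5, 5, -0.005, -0.004, -0.007, -1],
    [0, 0, 8, 0, 0, 0, -1],
    [0, 0, 8, 0, 0, 0, -1],
    [0, 0, 5, 0, 0, 0, -1],
    [0, 0, 0, 0, 0, 0, -1]
  ]
}}

```text
t: 6.73
tcp_pos: [0.6465, -0.147, 0.0699]
tool_rot: [0.55, 0.835, 0.0, 0.001]
force: [-0.2, -0.1, -2.9]
finger_gap: 0.456
```

```bash
python3 -c "
from h import *
delta(.6455,-.151,.037)"
```

```text
t 6.73 tcp [ 0.6465 -0.147   0.0699] gap 0.456 F [-0.2 -0.1 -2.9] q [-0.39  0.77  1.45 -0.    0.92 -0.8 ]
shift mm now [-3.2 -2.6 32.9] after turn [-3.3 -2.5 32.9] rotvec [0.002 0.002 0.005]
```

Emit:
{"name": "servo_tool", "arguments": {
  "motion": [
    [-3, -2.5, 5, 0, 0, 0, -1],
    [0, 0, 5, 0, 0, 0, -1],
    [0, 0, 5, 0, 0, 0, -1],
    [0, 0, 5, 0, 0, 0, -1],
    [0, 0, 0, 0, 0, 0, -1]
  ]
}}

```text
t: 7.15
tcp_pos: [0.6454, -0.1515, 0.0477]
tool_rot: [0.55, 0.835, 0.0, 0.002]
force: [0.5, 0.2, -2.8]
finger_gap: 0.453
```

```bash
python3 -c "
from h import *
delta(.6455,-.151,.037)"
```

```text
t 7.15 tcp [ 0.6454 -0.1515  0.0477] gap 0.453 F [ 0.5  0.2 -2.8] q [-0.4   0.8   1.46 -0.    0.88 -0.81]
shift mm now [ 0.5  0.3 10.7] after turn [ 0.5  0.3 10.7] rotvec [0.002 0.002 0.005]
```

Emit:
{"name": "servo_tool", "arguments": {
  "motion": [
    [0.5, 0, 4, 0, 0, 0, -1],
    [0, 0, 3, 0, 0, 0, -1],
    [0, 0, 2.5, 0, 0, 0, -1],
    [0, 0, 1, 0, 0, 0, -1],
    [0, 0, 0, 0, 0, 0, -1]
  ]
}}

```text
t: 7.57
tcp_pos: [0.6455, -0.1516, 0.0364]
tool_rot: [0.55, 0.835, 0.0, 0.002]
force: [-0.8, 0.8, -0.3]
finger_gap: 0.452
```

Emit:
{"name": "servo_tool", "arguments": {
  "motion": [
    [0, 0, 0.5, 0, 0, 0, -1],
    [0, 0, 0, 0, 0, 0, 0.1],
    [0, 0, 0, 0, 0, 0, 0.4],
    [0, 0, 0, 0, 0, 0, 0.4],
    [0, 0, 0, 0, 0, 0, 1],
    [0, 0, 0, 0, 0, 0, 1],
    [0, 0, 0, 0, 0, 0, 1]
  ]
}}

```text
t: 8.15
tcp_pos: [0.6479, -0.1524, 0.0386]
tool_rot: [0.55, 0.835, 0.001, 0.005]
force: [0.2, 0.1, 0.4]
finger_gap: 0.999
```

```bash
python3 -c "
from h import *
delta(.6455,-.151,.13)
snap('wrist','w4.png')"
```

```text
t 8.15 tcp [ 0.6479 -0.1524  0.0386] gap 0.999 F [0.2 0.1 0.4] q [-0.4   0.82  1.46 -0.    0.86 -0.8 ]
shift mm now [  1.6  -1.1 -91.5] after turn [  2.3  -1.7 -91.4] rotvec [0.007 0.007 0.005]
```

View pics/w4.png

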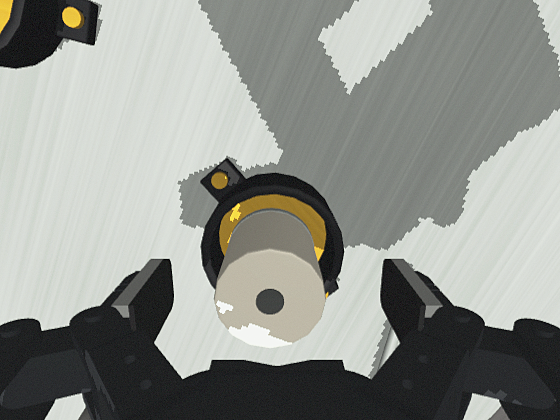

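The wide fuse is standing free inside its cup, in the ring spanning columns 203–343. Retreating and going to the medium fuse.

Emit:
{"name": "servo_tool", "arguments": {
  "motion": [
    [0, 0, -12, 0.007, 0.007, 0.005, 1],
    [0, 0, -20, 0, 0, 0, 1],
    [0, 0, -25, 0, 0, 0, 1],
    [0, 0, -25, 0, 0, 0, 1],
    [0, 0, -20, 0, 0, 0, 1]
  ]
}}

```text
t: 8.62
tcp_pos: [0.6435, -0.1507, 0.137]
tool_rot: [0.552, 0.834, -0.002, -0.008]
force: [1.1, -0.4, 0.1]
finger_gap: 0.998
```

```bash
python3 -c "
from h import *
delta(.51,.315,.135)"
```

```text
t 8.62 tcp [ 0.6435 -0.1507  0.137 ] gap 0.998 F [ 1.1 -0.4  0.1] q [-0.4   0.69  1.4  -0.    1.06 -0.8 ]
shift mm now [480.8  58.9   6.8] after turn [480.8  59.3   2. ] rotvec [-0.011 -0.011 -0.001]
```

Emit:
{"name": "servo_tool", "arguments": {
  "motion": [
    [20, 2.5, -3, -0.011, -0.011, 0, 1],
    [38, 4.8, 0, 0, 0, 0, 1],
    [39, 4.8, 0, 0, 0, 0, 1],
    [39, 4.8, 0, 0, 0, 0, 1],
    [39, 4.8, 0, 0, 0, 0, 1],
    [39, 4.8, 0, 0, 0, 0, 1],
    [39, 4.8, 0, 0, 0, 0, 1],
    [39, 4.8, 0, 0, 0, 0, 1],
    [39, 4.8, 0, 0, 0, 0, 1],
    [39, 4.8, 0, 0, 0, 0, 1],
    [39, 4.8, 0, 0, 0, 0, 1],
    [30, 3.7, 0, 0, 0, 0, 1]
  ]
}}

```text
t: 9.62
tcp_pos: [0.5293, 0.2813, 0.144]
tool_rot: [0.559, 0.829, 0.003, 0.014]
force: [0.9, 0.2, 0.6]
finger_gap: 1.004
```

```bash
python3 -c "
from h import *
delta(.51,.315,.12)"
```

```text
t 9.62 tcp [0.5293 0.2813 0.144 ] gap 1.004 F [0.9 0.2 0.6] q [ 0.31  0.6   1.59 -0.02  0.93 -0.06]
shift mm now [39.  -5.8 23.2] after turn [38.6 -4.6 24. ] rotvec [ 0.021  0.019 -0.017]
```

Emit:
{"name": "servo_tool", "arguments": {
  "motion": [
    [18, -2, 8, 0.021, 0.019, -0.017, 1],
    [15, -2, 8, 0, 0, 0, 1],
    [3, 0, 6, 0, 0, 0, 1],
    [0, 0, 0, 0, 0, 0, 1],
    [0, 0, 0, 0, 0, 0, 1]
  ]
}}

```text
t: 10.03
tcp_pos: [0.5081, 0.3223, 0.1215]
tool_rot: [0.546, 0.837, 0.001, -0.0]
force: [0.2, -0.1, 0.3]
finger_gap: 1.0
```

```bash
python3 -c "
from h import *
delta(.51,.315,.12)"
```

```text
t 10.03 tcp [0.5081 0.3223 0.1215] gap 1.0 F [ 0.2 -0.1  0.3] q [ 0.38  0.64  1.59  0.    0.91 -0.04]
shift mm now [-7.4 -1.2  1.5] after turn [-7.4 -1.1  1.5] rotvec [ 0.002 -0.001  0.013]
```

Emit:
{"name": "servo_tool", "arguments": {
  "motion": [
    [-7, -1, 1, 0, 0, 0.013, 1],
    [0, 0, 0, 0, 0, 0, 1],
    [0, 0, 0, 0, 0, 0, 1]
  ]
}}

```text
t: 10.28
tcp_pos: [0.5121, 0.3121, 0.121]
tool_rot: [0.554, 0.833, 0.001, 0.001]
force: [-0.0, 0.8, 0.1]
finger_gap: 1.004
```

```bash
python3 -c "
from h import *
delta(.51,.315,.037)
snap('wrist','w5.png');s=load('w5.png');print(proj(s,[.51,.315,.076]))"
```

```text
t 10.28 tcp [0.5121 0.3121 0.121 ] gap 1.004 F [-0.   0.8  0.1] q [ 0.36  0.63  1.6   0.    0.91 -0.04]
shift mm now [ 3.5 -1.  84. ] after turn [ 3.5 -0.7 84. ] rotvec [ 0.003 -0.    -0.005]
[271.83278802 223.77187364]
```

View pics/w5.png

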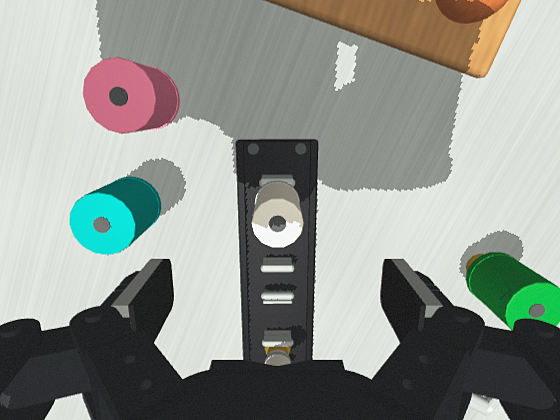

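The medium fuse's hole is at (278,222) and the jaws are centred on 278. Descending.

Emit:
{"name": "servo_tool", "arguments": {
  "motion": [
    [3, -1, 8, 0, 0, 0, 1],
    [0, 0, 14, 0, 0, 0, 1],
    [0, 0, 14, 0, 0, 0, 1],
    [0, 0, 8, 0, 0, 0, 1],
    [0, 0, 0, 0, 0, 0, 1]
  ]
}}

```text
t: 10.75
tcp_pos: [0.513, 0.3126, 0.0761]
tool_rot: [0.556, 0.831, 0.003, 0.002]
force: [-0.1, -0.2, 0.3]
finger_gap: 1.001
```

```bash
python3 -c "
from h import *
delta(.51,.315,.037)"
```

```text
t 10.75 tcp [0.513  0.3126 0.0761] gap 1.001 F [-0.1 -0.2  0.3] q [ 0.36  0.7   1.62  0.    0.81 -0.03]
shift mm now [ 3.4 -2.1 39.1] after turn [ 3.4 -1.8 39.1] rotvec [ 0.008  0.    -0.01 ]
```

Emit:
{"name": "servo_tool", "arguments": {
  "motion": [
    [3.4, -2, 8, 0.008, 0, -0.01, 1],
    [1, -1, 12, 0, 0, 0, 1],
    [0, 0, 11, 0, 0, 0, 1],
    [0, 0, 5, 0, 0, 0, 1],
    [0, 0, 0, 0, 0, 0, 1]
  ]
}}

```text
t: 11.17
tcp_pos: [0.5088, 0.3163, 0.038]
tool_rot: [0.551, 0.834, 0.0, 0.0]
force: [-0.0, -0.2, -0.5]
finger_gap: 1.0
```

```bash
python3 -c "
from h import *
delta(.51,.315,.037)"
```

```text
t 11.17 tcp [0.5088 0.3163 0.038 ] gap 1.0 F [-0.  -0.2 -0.5] q [ 0.37  0.76  1.63 -0.    0.75 -0.03]
shift mm now [-1.6  0.6  1. ] after turn [-1.6  0.6  1. ] rotvec [0.    0.    0.001]
```

Emit:
{"name": "servo_tool", "arguments": {
  "motion": [
    [-1.5, 0.5, 0, 0, 0, 0, 1],
    [0, 0, 0, 0, 0, 0, -0.3],
    [0, 0, 0, 0, 0, 0, -1],
    [0, 0, 0, 0, 0, 0, -1],
    [0, 0, 0, 0, 0, 0, -1],
    [0, 0, 0, 0, 0, 0, -1],
    [0, 0, 0, 0, 0, 0, -1],
    [0, 0, 0, 0, 0, 0, -1],
    [0, 0, 0, 0, 0, 0, -1],
    [0, 0, 0, 0, 0, 0, -1]
  ]
}}

```text
t: 12.0
tcp_pos: [0.5112, 0.3155, 0.0399]
tool_rot: [0.551, 0.834, 0.001, 0.001]
force: [-0.5, -0.4, -1.9]
finger_gap: 0.338
```

```bash
python3 -c "
from h import *
delta(.51,.315,.037)"
```

```text
t 12.0 tcp [0.5112 0.3155 0.0399] gap 0.338 F [-0.5 -0.4 -1.9] q [ 0.37  0.76  1.63  0.    0.75 -0.04]
shift mm now [ 0.  -1.3  2.9] after turn [ 0.  -1.3  2.9] rotvec [0.003 0.    0.001]
```

Emit:
{"name": "servo_tool", "arguments": {
  "motion": [
    [0, 0, -6, 0, 0, 0, -1],
    [0, 0, -6, 0, 0, 0, -1],
    [0, 0, -6, 0, 0, 0, -1],
    [0, 0, -8, 0, 0, 0, -1],
    [0, 0, -10, 0, 0, 0, -1],
    [0, 0, -12, 0, 0, 0, -1],
    [0, 0, -15, 0, 0, 0, -1],
    [0, 0, -15, 0, 0, 0, -1],
    [0, 0, -12, 0, 0, 0, -1],
    [0, 0, -6, 0, 0, 0, -1],
    [0, 0, 0, 0, 0, 0, -1],
    [0, 0, 0, 0, 0, 0, -1]
  ]
}}

```text
t: 13.0
tcp_pos: [0.5115, 0.3157, 0.1486]
tool_rot: [0.551, 0.834, 0.003, 0.002]
force: [-0.1, 0.3, -1.6]
finger_gap: 0.338
```

```bash
python3 -c "
from h import *
delta(.4885,-.0975,.14)
snap('wrist','w6.png')
snap('scene','s6.png')"
```

```text
t 13.0 tcp [0.5115 0.3157 0.1486] gap 0.338 F [-0.1  0.3 -1.6] q [ 0.37  0.6   1.58  0.    0.96 -0.04]
shift mm now [-371.  -183.4    7.1] after turn [-371.3 -182.8    8.6] rotvec [0.009 0.    0.002]
```

View pics/w6.png

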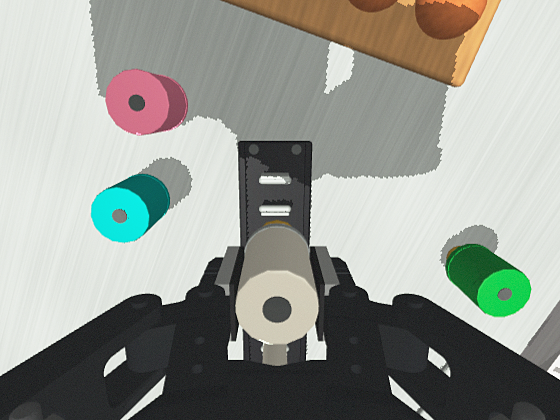

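View pics/s6.png

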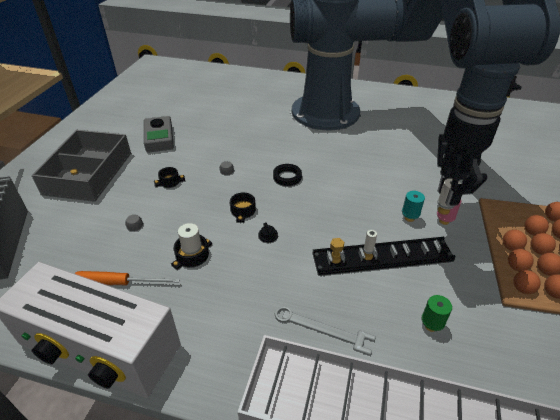

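The wide fuse stands in its holder at (189,240) and the medium is held upright. Carrying the medium across.

Emit:
{"name": "servo_tool", "arguments": {
  "motion": [
    [-14, -7, 0, 0.009, 0, 0, -1],
    [-28, -14, 0, 0, 0, 0, -1],
    [-34, -17, 0, 0, 0, 0, -1],
    [-34, -17, 0, 0, 0, 0, -1],
    [-34, -17, 0, 0, 0, 0, -1],
    [-34, -17, 0, 0, 0, 0, -1],
    [-34, -17, 0, 0, 0, 0, -1],
    [-34, -17, 0, 0, 0, 0, -1],
    [-34, -17, 0, 0, 0, 0, -1],
    [-34, -17, 0, 0, 0, 0, -1],
    [-25, -12, 0, 0, 0, 0, -1],
    [-12, -6, 0, 0, 0, 0, -1]
  ]
}}

```text
t: 14.1
tcp_pos: [0.4806, -0.0953, 0.1391]
tool_rot: [0.547, 0.837, -0.006, -0.008]
force: [0.4, 0.4, -0.9]
finger_gap: 0.339
```

```bash
python3 -c "
from h import *
delta(.4885,-.0975,.1)"
```

```text
t 14.1 tcp [ 0.4806 -0.0953  0.1391] gap 0.339 F [ 0.4  0.4 -0.9] q [-0.42  0.5   1.84 -0.01  0.82 -0.82]
shift mm now [-5.5  7.1 39. ] after turn [-5.1  6.4 39.1] rotvec [-0.019 -0.007  0.012]
```

Emit:
{"name": "servo_tool", "arguments": {
  "motion": [
    [-2, 3, 10, -0.019, -0.007, 0.012, -1],
    [-2, 3, 14, 0, 0, 0, -1],
    [0, 0, 10, 0, 0, 0, -1],
    [0, 0, 3, 0, 0, 0, -1],
    [0, 0, 0, 0, 0, 0, -1],
    [0, 0, 0, 0, 0, 0, -1]
  ]
}}

```text
t: 14.6
tcp_pos: [0.4831, -0.106, 0.0978]
tool_rot: [0.557, 0.83, -0.002, -0.003]
force: [0.3, 0.5, -1.6]
finger_gap: 0.336
```

```bash
python3 -c "
from h import *
delta(.4885,-.0975,.1)
snap('wrist','w7.png');s=load('w7.png')
for z in(.03,.012,.006):print(proj(s,[.4885,-.0975,z]).round(1))
cv2.imwrite('pics/w7c.png',cv2.resize(cv2.imread('pics/w7.png')[100:320,180:400],(660,660)[:2] and (600,600)))"
```

```text
t 14.6 tcp [ 0.4831 -0.106   0.0978] gap 0.336 F [ 0.3  0.5 -1.6] q [-0.44  0.57  1.87 -0.    0.71 -0.83]
shift mm now [ 5.8  8.2 -2.3] after turn [ 5.7  8.3 -2.2] rotvec [-0.006 -0.004 -0.013]
[287.4 209.1]
[286.8 201.7]
[286.6 199.5]
```

View pics/w7.png

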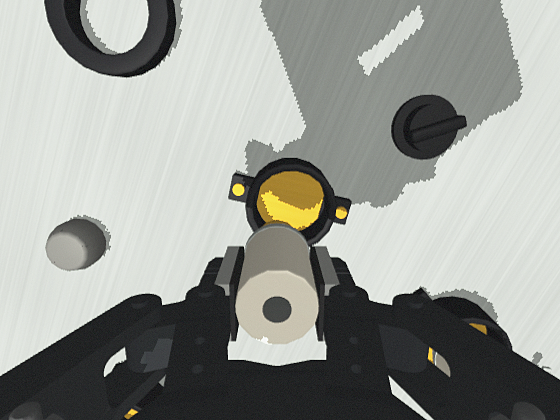

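The ears at (238,189) and (342,213) have their midpoint at (290,201). After the known +3 px column bias that matches the prediction, so the holder estimate stands.

Emit:
{"name": "servo_tool", "arguments": {
  "motion": [
    [5, 7, 6, -0.006, -0.004, -0.013, -1],
    [0, 0, 8, 0, 0, 0, -1],
    [0, 0, 8, 0, 0, 0, -1],
    [0, 0, 5, 0, 0, 0, -1],
    [0, 0, 0, 0, 0, 0, -1]
  ]
}}

```text
t: 15.07
tcp_pos: [0.4893, -0.0971, 0.0699]
tool_rot: [0.55, 0.835, 0.0, 0.002]
force: [-0.5, 0.0, -1.4]
finger_gap: 0.336
```

```bash
python3 -c "
from h import *
delta(.4885,-.0975,.036)"
```

```text
t 15.07 tcp [ 0.4893 -0.0971  0.0699] gap 0.336 F [-0.5  0.  -1.4] q [-0.42  0.63  1.88 -0.    0.63 -0.83]
shift mm now [ 0.1 -1.  33.9] after turn [-0.  -0.9 33.9] rotvec [0.003 0.003 0.004]
```

Emit:
{"name": "servo_tool", "arguments": {
  "motion": [
    [0, -1, 5, 0.003, 0.003, 0.004, -1],
    [0, 0, 5, 0, 0, 0, -1],
    [0, 0, 5, 0, 0, 0, -1],
    [0, 0, 5, 0, 0, 0, -1],
    [0, 0, 0, 0, 0, 0, -1]
  ]
}}

```text
t: 15.48
tcp_pos: [0.4884, -0.0974, 0.0474]
tool_rot: [0.552, 0.834, -0.0, -0.0]
force: [-0.0, 0.3, -1.3]
finger_gap: 0.337
```

Emit:
{"name": "servo_tool", "arguments": {
  "motion": [
    [0, 0, 4, 0, 0, 0, -1],
    [0, 0, 3, 0, 0, 0, -1],
    [0, 0, 2.5, 0, 0, 0, -1],
    [0, 0, 1, 0, 0, 0, -1],
    [0, 0, 0, 0, 0, 0, -1]
  ]
}}

```text
t: 15.9
tcp_pos: [0.4885, -0.0977, 0.0356]
tool_rot: [0.552, 0.834, -0.0, -0.0]
force: [-0.1, -0.1, -1.9]
finger_gap: 0.337
```

Emit:
{"name": "servo_tool", "arguments": {
  "motion": [
    [0, 0, 1, 0, 0, 0, -1],
    [0, 0, 0.5, 0, 0, 0, -1],
    [0, 0, 0, 0, 0, 0, -1]
  ]
}}

```text
t: 16.15
tcp_pos: [0.4888, -0.0978, 0.0359]
tool_rot: [0.552, 0.834, -0.0, 0.0]
force: [-0.5, 0.9, -2.6]
finger_gap: 0.338
```

Emit:
{"name": "servo_tool", "arguments": {
  "motion": [
    [0, 0, 2, 0, 0, 0, -1],
    [0, 0, 2, 0, 0, 0, -1],
    [0, 0, 0, 0, 0, 0, -1]
  ]
}}

```text
t: 16.4
tcp_pos: [0.4892, -0.098, 0.0363]
tool_rot: [0.552, 0.834, -0.0, 0.002]
force: [0.8, -0.7, -1.0]
finger_gap: 0.337
```

It no longer descends, and .036 matches the floor height, so the fuse is on the floor. Releasing.

Emit:
{"name": "servo_tool", "arguments": {
  "motion": [
    [0, 0, 0.5, 0, 0, 0, -1],
    [0, 0, 0, 0, 0, 0, -0.15],
    [0, 0, 0, 0, 0, 0, 0.2],
    [0, 0, 0, 0, 0, 0, 0.2],
    [0, 0, 0, 0, 0, 0, 1],
    [0, 0, 0, 0, 0, 0, 1],
    [0, 0, 0, 0, 0, 0, 1]
  ]
}}

```text
t: 16.98
tcp_pos: [0.49, -0.0984, 0.0354]
tool_rot: [0.551, 0.834, 0.0, 0.003]
force: [-0.2, 0.5, -0.0]
finger_gap: 0.986
```

```bash
python3 -c "
from h import *
delta(.4885,-.0975,.13)
snap('wrist','w8.png')"
```

```text
t 16.98 tcp [ 0.49   -0.0984  0.0354] gap 0.986 F [-0.2  0.5 -0. ] q [-0.42  0.7   1.89 -0.    0.55 -0.82]
shift mm now [  1.   -0.8 -94.6] after turn [  1.4  -1.  -94.6] rotvec [0.003 0.004 0.001]
```

View pics/w8.png

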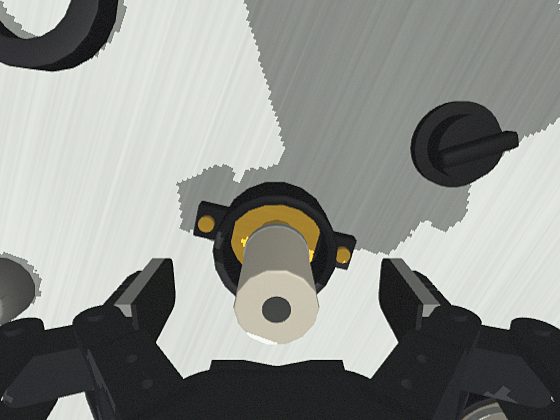

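The medium fuse is free and standing inside its cup, in the ring spanning columns 215–337. Going for the slim fuse.

Emit:
{"name": "servo_tool", "arguments": {
  "motion": [
    [0, 0, -12, 0.003, 0.004, 0, 1],
    [0, 0, -20, 0, 0, 0, 1],
    [0, 0, -25, 0, 0, 0, 1],
    [0, 0, -25, 0, 0, 0, 1],
    [0, 0, -20, 0, 0, 0, 1]
  ]
}}

```text
t: 17.45
tcp_pos: [0.4862, -0.0969, 0.1357]
tool_rot: [0.552, 0.834, -0.001, -0.007]
force: [-0.6, 0.0, -0.8]
finger_gap: 0.999
```

```bash
python3 -c "
from h import *
delta(.5615,.194,.135)"
```

```text
t 17.45 tcp [ 0.4862 -0.0969  0.1357] gap 0.999 F [-0.6  0.  -0.8] q [-0.42  0.51  1.83 -0.    0.81 -0.82]
shift mm now [238.3 183.1   1.4] after turn [238.3 183.1   0.7] rotvec [-0.01  -0.011  0.   ]
```

Emit:
{"name": "servo_tool", "arguments": {
  "motion": [
    [12, 9, -2, -0.01, -0.011, 0, 1],
    [24, 18, 0, 0, 0, 0, 1],
    [28, 22, 0, 0, 0, 0, 1],
    [28, 22, 0, 0, 0, 0, 1],
    [28, 22, 0, 0, 0, 0, 1],
    [28, 22, 0, 0, 0, 0, 1],
    [28, 22, 0, 0, 0, 0, 1],
    [28, 22, 0, 0, 0, 0, 1],
    [18, 14, 0, 0, 0, 0, 1],
    [8, 6, 0, 0, 0, 0, 1],
    [0, 0, 0, 0, 0, 0, 1],
    [0, 0, 0, 0, 0, 0, 1]
  ]
}}

```text
t: 18.45
tcp_pos: [0.5687, 0.1942, 0.1425]
tool_rot: [0.554, 0.833, 0.001, 0.008]
force: [0.3, -0.5, 0.6]
finger_gap: 1.001
```

```bash
python3 -c "
from h import *
delta(.5615,.194,.12)"
```

```text
t 18.45 tcp [0.5687 0.1942 0.1425] gap 1.001 F [ 0.3 -0.5  0.6] q [ 0.15  0.6   1.58 -0.01  0.94 -0.24]
shift mm now [ 2.9 -6.9 22.4] after turn [ 2.6 -6.7 22.5] rotvec [ 0.011  0.011 -0.005]
```

Emit:
{"name": "servo_tool", "arguments": {
  "motion": [
    [2.5, -6.5, 6, 0.011, 0.011, -0.005, 1],
    [0, 0, 10, 0, 0, 0, 1],
    [0, 0, 5, 0, 0, 0, 1],
    [0, 0, 0, 0, 0, 0, 1],
    [0, 0, 0, 0, 0, 0, 1]
  ]
}}

```text
t: 18.87
tcp_pos: [0.5586, 0.1873, 0.1183]
tool_rot: [0.554, 0.832, -0.003, -0.003]
force: [-0.1, -0.9, -0.5]
finger_gap: 1.0
```

```bash
python3 -c "
from h import *
delta(.5615,.194,.037)
snap('wrist','w9.png');s=load('w9.png');print(proj(s,[.5615,.194,.076]))"
```

```text
t 18.87 tcp [0.5586 0.1873 0.1183] gap 1.0 F [-0.1 -0.9 -0.5] q [ 0.13  0.63  1.62 -0.    0.9  -0.26]
shift mm now [ 5.   5.9 81.2] after turn [ 5.   5.3 81.3] rotvec [-0.008 -0.001 -0.006]
[283.39665943 222.71090488]
```

View pics/w9.png

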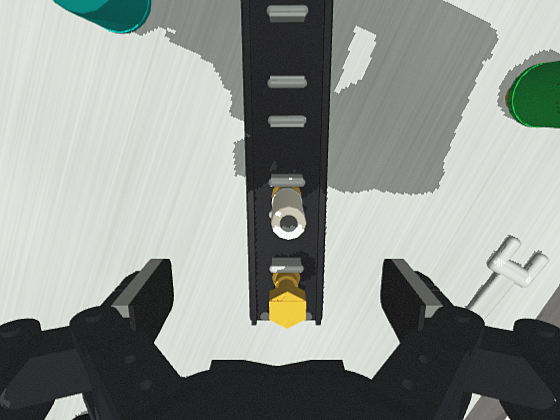

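The slim fuse's top is at (288,222), which is the prediction plus the usual +4.6 px bias. The brass dummy is at (288,305), below it. Descending.

Emit:
{"name": "servo_tool", "arguments": {
  "motion": [
    [4.5, 5, 8, -0.008, 0, -0.006, 1],
    [0, 0, 12, 0, 0, 0, 1],
    [0, 0, 12, 0, 0, 0, 1],
    [0, 0, 8, 0, 0, 0, 1],
    [0, 0, 0, 0, 0, 0, 1]
  ]
}}

```text
t: 19.33
tcp_pos: [0.5641, 0.1937, 0.0767]
tool_rot: [0.552, 0.834, 0.003, 0.002]
force: [1.2, -0.2, 0.2]
finger_gap: 0.997
```

```bash
python3 -c "
from h import *
delta(.5615,.194,.037)"
```

```text
t 19.33 tcp [0.5641 0.1937 0.0767] gap 0.997 F [ 1.2 -0.2  0.2] q [ 0.14  0.7   1.63  0.    0.81 -0.26]
shift mm now [ 1.3 -2.6 39.7] after turn [ 1.3 -2.3 39.7] rotvec [ 0.007 -0.    -0.001]
```

Emit:
{"name": "servo_tool", "arguments": {
  "motion": [
    [1.3, -2.5, 8, 0.007, 0, -0.001, 1],
    [0, -0.5, 12, 0, 0, 0, 1],
    [0, 0, 12, 0, 0, 0, 1],
    [0, 0, 3, 0, 0, 0, 1],
    [0, 0, 0, 0, 0, 0, 1]
  ]
}}

```text
t: 19.75
tcp_pos: [0.5616, 0.1947, 0.0395]
tool_rot: [0.551, 0.834, 0.0, 0.0]
force: [-0.6, -0.4, 0.5]
finger_gap: 1.005
```

```bash
python3 -c "
from h import *
delta(.5615,.194,.039)"
```

```text
t 19.75 tcp [0.5616 0.1947 0.0395] gap 1.005 F [-0.6 -0.4  0.5] q [ 0.15  0.76  1.64  0.    0.74 -0.26]
shift mm now [-0.6 -0.3  0.5] after turn [-0.6 -0.3  0.5] rotvec [0.001 0.    0.001]
```

Emit:
{"name": "servo_tool", "arguments": {
  "motion": [
    [0, 0, 0, 0, 0, 0, -0.3],
    [0, 0, 0, 0, 0, 0, -0.7],
    [0, 0, 0, 0, 0, 0, -1],
    [0, 0, 0, 0, 0, 0, -1],
    [0, 0, 0, 0, 0, 0, -1],
    [0, 0, 0, 0, 0, 0, -1],
    [0, 0, 0, 0, 0, 0, -1],
    [0, 0, 0, 0, 0, 0, -1],
    [0, 0, 0, 0, 0, 0, -1],
    [0, 0, 0, 0, 0, 0, -1]
  ]
}}

```text
t: 20.58
tcp_pos: [0.563, 0.195, 0.0416]
tool_rot: [0.551, 0.834, 0.002, 0.002]
force: [-0.4, 0.1, -0.1]
finger_gap: 0.217
```

```bash
python3 -c "
from h import *
delta(.5615,.194,.039)"
```

```text
t 20.58 tcp [0.563  0.195  0.0416] gap 0.217 F [-0.4  0.1 -0.1] q [ 0.15  0.75  1.64  0.    0.74 -0.26]
shift mm now [-0.3 -1.8  2.6] after turn [-0.3 -1.7  2.6] rotvec [0.005 0.001 0.001]
```

Emit:
{"name": "servo_tool", "arguments": {
  "motion": [
    [0, 0, -6, 0, 0, 0, -1],
    [0, 0, -6, 0, 0, 0, -1],
    [0, 0, -6, 0, 0, 0, -1],
    [0, 0, -8, 0, 0, 0, -1],
    [0, 0, -10, 0, 0, 0, -1],
    [0, 0, -12, 0, 0, 0, -1],
    [0, 0, -15, 0, 0, 0, -1],
    [0, 0, -15, 0, 0, 0, -1],
    [0, 0, -12, 0, 0, 0, -1],
    [0, 0, -6, 0, 0, 0, -1],
    [0, 0, 0, 0, 0, 0, -1],
    [0, 0, 0, 0, 0, 0, -1]
  ]
}}

```text
t: 21.58
tcp_pos: [0.5634, 0.1951, 0.1505]
tool_rot: [0.551, 0.834, 0.004, 0.004]
force: [-0.5, 0.7, -0.5]
finger_gap: 0.214
```

```bash
python3 -c "
from h import *
delta(.4395,-.305,.15)
snap('wrist','w10.png')
snap('scene','s10.png')"
```

```text
t 21.58 tcp [0.5634 0.1951 0.1505] gap 0.214 F [-0.5  0.7 -0.5] q [ 0.15  0.59  1.59  0.    0.95 -0.26]
shift mm now [-411.5 -310.    -1.6] after turn [-411.8 -309.6    0.5] rotvec [0.01  0.003 0.001]
```

View pics/w10.png

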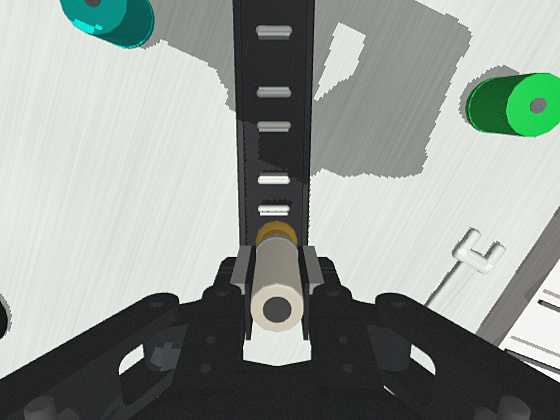

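View pics/s10.png

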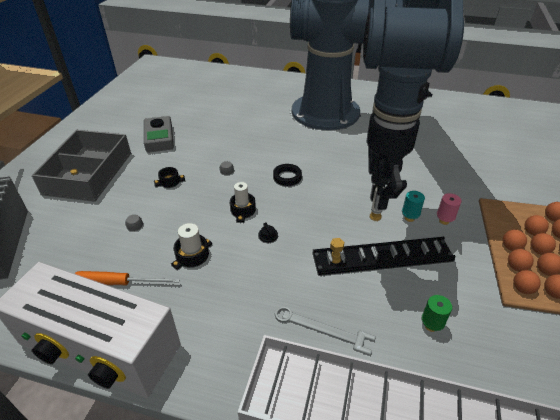

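The slim fuse is out, and the dummy still stands at (337,250). The path crosses above the seated medium fuse, so I'll carry this one a little higher.

Emit:
{"name": "servo_tool", "arguments": {
  "motion": [
    [-12, -9, -8, 0.01, 0.003, 0, -1],
    [-22, -17, -8, 0, 0, 0, -1],
    [-28, -21, -4, 0, 0, 0, -1],
    [-28, -21, -1, 0, 0, 0, -1],
    [-28, -21, -1, 0, 0, 0, -1],
    [-28, -21, -1, 0, 0, 0, -1],
    [-28, -21, -1, 0, 0, 0, -1],
    [-28, -21, -1, 0, 0, 0, -1],
    [-28, -21, -1, 0, 0, 0, -1],
    [-28, -21, -1, 0, 0, 0, -1],
    [-28, -21, -1, 0, 0, 0, -1],
    [-28, -21, -1, 0, 0, 0, -1]
  ]
}}

```text
t: 22.68
tcp_pos: [0.4597, -0.2014, 0.1751]
tool_rot: [0.546, 0.838, -0.004, -0.009]
force: [0.4, -0.8, 0.1]
finger_gap: 0.219
```

```bash
python3 -c "
from h import *
delta(.4395,-.305,.15)"
```

```text
t 22.68 tcp [ 0.4597 -0.2014  0.1751] gap 0.219 F [ 0.4 -0.8  0.1] q [-0.63  0.45  1.78 -0.01  0.92 -1.04]
shift mm now [-87.  -59.9  25. ] after turn [-87.5 -59.1  25.1] rotvec [-0.016 -0.011  0.014]
```

Emit:
{"name": "servo_tool", "arguments": {
  "motion": [
    [-25, -17, 5, -0.016, -0.011, 0.014, -1],
    [-25, -17, 8, 0, 0, 0, -1],
    [-20, -14, 12, 0, 0, 0, -1],
    [-12, -8, 15, 0, 0, 0, -1],
    [0, 0, 15, 0, 0, 0, -1],
    [0, 0, 8, 0, 0, 0, -1],
    [0, 0, 0, 0, 0, 0, -1],
    [0, 0, 0, 0, 0, 0, -1]
  ]
}}

```text
t: 23.35
tcp_pos: [0.431, -0.3165, 0.1086]
tool_rot: [0.558, 0.83, -0.001, -0.001]
force: [-0.1, 0.2, -0.1]
finger_gap: 0.217
```

```bash
python3 -c "
from h import *
delta(.4395,-.305,.1)
snap('wrist','w11.png');s=load('w11.png')
for z in(.03,.012,.006):print(proj(s,[.4395,-.305,z]).round(1))"
```

```text
t 23.35 tcp [ 0.431  -0.3165  0.1086] gap 0.217 F [-0.1  0.2 -0.1] q [-0.84  0.59  1.76 -0.    0.79 -1.22]
shift mm now [ 7.5 12.2  8.5] after turn [ 7.3 12.3  8.6] rotvec [-0.004 -0.001 -0.015]
[292.8 201.8]
[291.8 195.2]
[291.5 193.2]
```

View pics/w11.png

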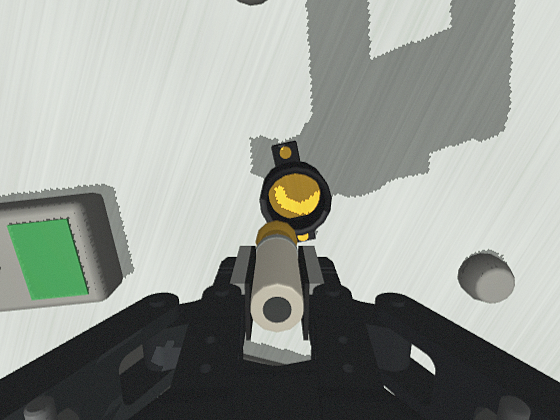

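The ears at (285,152) and (304,237) have their midpoint at (294.5,194.5), which agrees with the prediction within the bias. Lowering.

Emit:
{"name": "servo_tool", "arguments": {
  "motion": [
    [4, 6, 4, -0.004, -0.001, -0.015, -1],
    [2.5, 4.5, 6, 0, 0, 0, -1],
    [0, 0, 8, 0, 0, 0, -1],
    [0, 0, 8, 0, 0, 0, -1],
    [0, 0, 5, 0, 0, 0, -1],
    [0, 0, 0, 0, 0, 0, -1]
  ]
}}

```text
t: 23.9
tcp_pos: [0.4413, -0.3029, 0.0775]
tool_rot: [0.549, 0.836, -0.0, 0.002]
force: [-0.0, -0.1, -0.3]
finger_gap: 0.214
```

```bash
python3 -c "
from h import *
delta(.4395,-.305,.0375)"
```

```text
t 23.9 tcp [ 0.4413 -0.3029  0.0775] gap 0.214 F [-0.  -0.1 -0.3] q [-0.81  0.64  1.79  0.    0.71 -1.22]
shift mm now [-1.1 -2.5 40. ] after turn [-1.3 -2.4 40. ] rotvec [0.002 0.004 0.008]
```

Emit:
{"name": "servo_tool", "arguments": {
  "motion": [
    [-1.2, -2.4, 5, 0.002, 0.004, 0.008, -1],
    [0, 0, 7, 0, 0, 0, -1],
    [0, 0, 7, 0, 0, 0, -1],
    [0, 0, 6, 0, 0, 0, -1],
    [0, 0, 3, 0, 0, 0, -1],
    [0, 0, 0, 0, 0, 0, -1]
  ]
}}

```text
t: 24.4
tcp_pos: [0.4393, -0.3055, 0.0458]
tool_rot: [0.552, 0.834, 0.0, -0.0]
force: [0.1, 0.2, -0.8]
finger_gap: 0.217
```

```bash
python3 -c "
from h import *
delta(.4395,-.305,.0375)"
```

```text
t 24.4 tcp [ 0.4393 -0.3055  0.0458] gap 0.217 F [ 0.1  0.2 -0.8] q [-0.82  0.7   1.79  0.    0.65 -1.22]
shift mm now [0.4 0.4 8.3] after turn [0.4 0.4 8.3] rotvec [-0.    -0.001 -0.001]
```

Emit:
{"name": "servo_tool", "arguments": {
  "motion": [
    [0, 0, 3, 0, 0, 0, -1],
    [0, 0, 2.5, 0, 0, 0, -1],
    [0, 0, 2, 0, 0, 0, -1],
    [0, 0, 1, 0, 0, 0, -1],
    [0, 0, 0, 0, 0, 0, -1]
  ]
}}

```text
t: 24.82
tcp_pos: [0.4395, -0.3059, 0.0371]
tool_rot: [0.552, 0.834, 0.0, -0.0]
force: [-0.5, -0.2, -1.1]
finger_gap: 0.217
```

Emit:
{"name": "servo_tool", "arguments": {
  "motion": [
    [0, 0, 1, 0, 0, 0, -1],
    [0, 0, 1, 0, 0, 0, -1],
    [0, 0, 0, 0, 0, 0, -1]
  ]
}}

```text
t: 25.07
tcp_pos: [0.4397, -0.3062, 0.0374]
tool_rot: [0.552, 0.834, -0.0, 0.001]
force: [-0.1, -0.2, -0.8]
finger_gap: 0.22
```

It has stopped at .0374, and the floor was expected at about .0375. Releasing.

Emit:
{"name": "servo_tool", "arguments": {
  "motion": [
    [0, 0, 0.5, 0, 0, 0, -1],
    [0, 0, 0, 0, 0, 0, -0.4],
    [0, 0, 0, 0, 0, 0, 0],
    [0, 0, 0, 0, 0, 0, 0],
    [0, 0, 0, 0, 0, 0, 1],
    [0, 0, 0, 0, 0, 0, 1],
    [0, 0, 0, 0, 0, 0, 1],
    [0, 0, 0, 0, 0, 0, 1]
  ]
}}

```text
t: 25.73
tcp_pos: [0.4403, -0.3066, 0.0368]
tool_rot: [0.552, 0.834, -0.0, 0.001]
force: [-0.3, -0.3, -0.4]
finger_gap: 0.995
```

```bash
python3 -c "
from h import *
delta(.4395,-.305,.0375)
snap('wrist','w12.png')"
```

```text
t 25.73 tcp [ 0.4403 -0.3066  0.0368] gap 0.995 F [-0.3 -0.3 -0.4] q [-0.82  0.72  1.8  -0.    0.62 -1.22]
shift mm now [ 1.8 -0.1 -0.7] after turn [ 1.8 -0.1 -0.7] rotvec [ 0.001  0.003 -0.001]
```

View pics/w12.png

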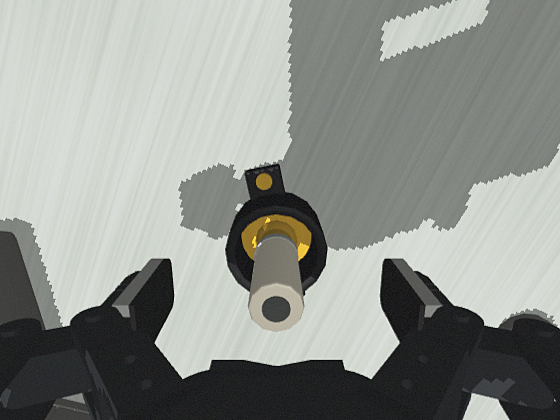

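The slim fuse is free inside its cup. Retreating up and to the side for a final check.

Emit:
{"name": "servo_tool", "arguments": {
  "motion": [
    [0, 0, -12, 0, 0, 0, 1],
    [0, 0, -20, 0, 0, 0, 1],
    [0, 0, -25, 0, 0, 0, 1],
    [0, 0, -25, 0, 0, 0, 1],
    [0, 0, -25, 0, 0, 0, 1],
    [-15, -25, -20, 0, 0, 0, 1],
    [-18, -30, -15, 0, 0, 0, 1],
    [-18, -30, 0, 0, 0, 0, 1],
    [-18, -30, 0, 0, 0, 0, 1],
    [-18, -30, 0, 0, 0, 0, 1],
    [-18, -30, 0, 0, 0, 0, 1],
    [-12, -20, 0, 0, 0, 0, 1]
  ]
}}

```text
t: 26.78
tcp_pos: [0.3036, -0.4924, 0.1859]
tool_rot: [0.547, 0.837, -0.001, 0.0]
force: [-0.0, 0.5, 0.9]
finger_gap: 0.999
```

Emit:
{"name": "servo_tool", "arguments": {
  "motion": [
    [0, 0, 0, 0, 0, 0, 1],
    [0, 0, 0, 0, 0, 0, 1],
    [0, 0, 0, 0, 0, 0, 1]
  ]
}}

```text
t: 27.03
tcp_pos: [0.2998, -0.4972, 0.1858]
tool_rot: [0.551, 0.835, -0.002, 0.001]
force: [0.6, -0.3, 0.2]
finger_gap: 0.998
```

Run:
```python
from h import *
snap('scene','s13.png');snap('top','t13.png')
for n in('scene','top'):
  s=load(('s' if n=='scene' else 't')+'13.png')
  for nm,p in dict(wide=(.6455,-.151),med=(.4885,-.0975),slim=(.4395,-.305)).items():
    im=s['frame'].astype(int);u,v=proj(s,[*p,.072]).round().astype(int)
    mn=im.min(2);w=mn[v-12:v+12,u-12:u+12]
    m=((mn>.78*w.max())&(im.max(2)-mn<25)).astype(np.uint8);k=np.zeros_like(m);k[v-14:v+15,u-14:u+15]=1
    N,L,st,c=cv2.connectedComponentsWithStats(m*k)
    i=min([i for i in range(1,N) if st[i,4]>12],key=lambda i:np.hypot(*(c[i]-[u,v])))
    cs,_=cv2.findContours((L==i).astype(np.uint8),cv2.RETR_EXTERNAL,cv2.CHAIN_APPROX_NONE);e=cv2.fitEllipse(max(cs,key=len))
    print(n,nm,(u,v),np.round(e[0],1),np.round(e[1],1),plane(s,*e[0],.072).round(4),'vs',p)
a=cv2.imread('pics/s13.png')[150:290,140:420]
cv2.imwrite('pics/s13c.png',cv2.resize(a,(800,400),interpolation=cv2.INTER_CUBIC))
```

```text
scene wide (np.int64(188), np.int64(230)) [187.4 229.7] [13.5 19.9] [ 0.6438 -0.1522  0.072 ] vs (0.6455, -0.151)
scene med (np.int64(241), np.int64(186)) [240.2 185.6] [ 8.  12.6] [ 0.488  -0.0983  0.072 ] vs (0.4885, -0.0975)
scene slim (np.int64(164), np.int64(158)) [163.4 158.1] [3.8 6.7] [ 0.4394 -0.3073  0.072 ] vs (0.4395, -0.305)
top wide (np.int64(345), np.int64(174)) [345.5 174.7] [16.  16.4] [ 0.6446 -0.1523  0.072 ] vs (0.6455, -0.151)
top med (np.int64(320), np.int64(246)) [320.9 245.2] [12.  12.4] [ 0.4895 -0.0987  0.072 ] vs (0.4885, -0.0975)
top slim (np.int64(417), np.int64(270)) [418.9 270. ] [7.8 8.1] [ 0.4402 -0.3081  0.072 ] vs (0.4395, -0.305)
```

View pics/s13c.png

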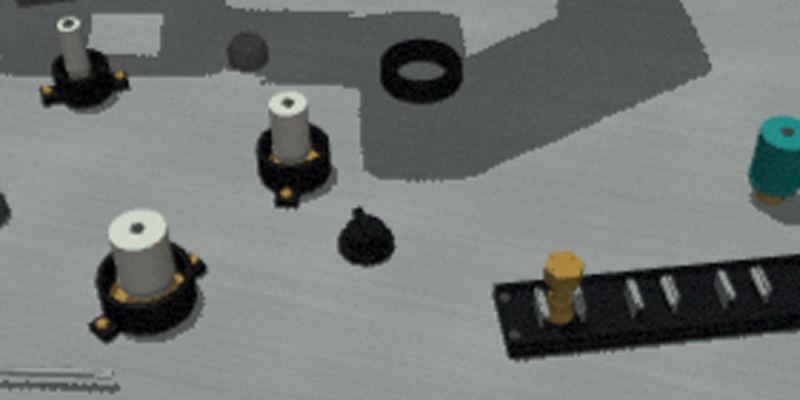

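View pics/t13.png

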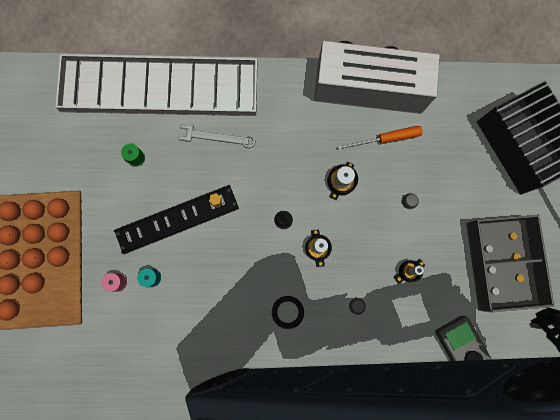

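All three fuses stand upright with their tops within about 3 mm of the holder axes in both views. The dummy is where it started, and the robot is clear. Handing in.

```bash
python3 -c "
from station import manip
print(manip.sign_off())"
```

```text
the job is handed in; nothing more can be done
None
```

I pulled the wide, medium and slim fuses from the strip, set each in the holder of its own size, and handed the job in at about 27 s of the 77 s allowed. Sign-off gives no verdict, so success is based on my own checks.

- **Fuse positions:** In the last top and scene views, the fuse tops lie about 1 to 3 mm from the estimated holder axes; the limit is 12 mm. Intersecting both views at the seated height of 72 mm gave points within about 1.5 mm of each other, which fits fuses that are fully seated and upright.
- **Dummy and look-alikes:** The brass dummy appears in its clip at its starting pixel. I judged that by eye and did not measure it. The green, pink and turquoise look-alikes were not touched.
- **Robot:** The gripper is open, off to the side, and touching nothing.
- **Disagreements:**
  - The wrist camera read 3 to 5 px to the right of the other views throughout.
  - I shifted the wide holder's position about 2 mm after the wrist view.
  - The wrist force was too noisy to confirm floor contact for the medium and slim fuses, so I relied on the arm stopping at the expected floor height.

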